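# Set the pawl and hold a belt grinder's tension arm down for a belt change

## Robot

A 6-joint arm with a two-finger parallel gripper is mounted at the origin on the work surface. World frame = base frame: x ahead of the robot, y to its left, z up, the work surface at z = 0. Lengths are in m, angles in rad, forces in N, time in s.
With the tool pointing down it reaches from about 0.35 to 0.975 m from the base axis. Payload 4.9 kg.
Tool frame: the origin (TCP) lies at the very end of the fingers, on their centre line; the grasp point (between the pads) lies ctrl.grip_point_offset behind it (ctrl.grip_point_offset is the distance from the TCP to the grasp point, in m); z points along the fingers, y is the direction in which the jaws open and shut (so a half turn about z gives the same grasp; the last joint's range is limited). The gripper opens to 85 mm and grips with 20 to 120 N. Pads are 22 mm wide; open, the fingers measure 114 mm over their backs; the gripper's body (76 mm by 85 mm) begins 54 mm behind the grasp point. The pads swing forward as they close: fully open they stand 13 mm farther back than shut.
Start: joints at [-1.254, 0.053, 1.613, -0, 1.476, -0.119], TCP at [0.264, -0.567, 0.231] pointing down, gripper open.
Joint ranges: [-3.01, 3.01], [-1.01, 2.22], [0.06, 2.58], [-1.02, 4.17], [0.09, 2.62], [-3.14, 3.14]. Speed limits (rad/s): [2.57, 2.57, 3.14, 3.14, 3.14, 3.14].

## Interface

Orientations are given as a rotation vector (axis times angle).
In Python, from station import ctrl gives the robot as it stands. The module is installed in compiled form; this text tells all that it offers.
- The arm moves only by the shell command python3 -m creep 'ROWS' [FORCE]. ROWS is JSON, a list of rows, each a list of 5 numbers: the closure in counts, from 0 (fully open) to 255 (shut), then the shift along the tool's x, y, z in mm, then the turn about the tool's z in rad. A call has 1 to 12 rows; each row is the pose to reach, as a shift and turn from the pose commanded when the call began, along the tool's axes at that moment; what a row does not reach only later rows make up. A row lasts 1/12 s, in which the tool goes at most 41.7 mm and 7.16 degrees, less where a joint would pass 70% of its speed; a pose out of reach is approached as far as the arm can. A call with a gripper value outside its range is refused whole. The fingers move at their own pace and stop on an object; FORCE is the grip in N (left out, the last holds). Time passes only in rows, so rows that repeat a pose let the fingers close. It gives the time, the measured TCP pose, the force and the opening at its end, in the units of the state.
- ctrl.get_obs(): the state, without advancing time (a new reading comes with each control period).
- ctrl.get_image(name): name is "scene" or "side" or "wrist"; returns the picture (420x560x3 uint8, red, green, blue); there is no depth.
- ctrl.calibration(name): a dict with "fx", "fy", "cx", "cy" (pixels), "R" (3x3) and "t" (3): a world point X has camera coordinates R X + t. Camera axes: x right, y down, z forward; pixel columns grow to the right and rows downward; lengths in m; the calibration is good to about 2 mm. A picture is of the moment at which its call begins: read the wrist's pose just before it. calibration takes no time and is no camera call; for the wrist camera it gives the pose at the moment of the call.
- ctrl.finish_job(): hands the job in, once; it reports no verdict.
Trained networks look in the newest picture that a camera, given by its name, has taken for a name from the list of things; names that differ only in an ending like _2 or _b are one class to them, and where a whole thing is asked for, a point or a joint stands for the part that bears it (a point fixed in the world has none). Each returns a list of dicts, best first, with "conf" (0 to 1); they miss things now and then, are a little off and sometimes report something else, mostly with a low value. They report only what shows in the picture. A call takes as long as a camera call.
- ctrl.boxes_of(camera, label): "rect" ([left, top, width, height] in pixels, round what is visible of it).
- ctrl.outline_of(camera, label): "mask" (420x560 bool, what is visible of it) and "rect" ([left, top, width, height] in pixels, round what is visible of it).
The state is a dict: "t": time; "q": joint angles; "dq": joint speeds; "effort": joint torques, N m; "tool_pos": TCP position; "tool_rot": TCP orientation; "contact_force": force on the tool from outside, world axes, zero at the start; "wrist_torque": the same for the moment, N m; "opening": finger opening in m.
Only numpy, scipy, OpenCV 4.12 (cv2) and the standard library are available. Lean on these libraries where they do the work, as an engineer would, in place of code of your own. Each camera call takes 0.05 s, during which the arm holds its last target. There are 200 camera calls.

## Task

We are about to put a new belt on the bench belt grinder and I need slack: first press the thumb pad of the ratchet pawl, on top of the machine, down until its detent snaps over and keeps it down, so that the arm cannot fly up at my fingers. Then push the sprung tension arm down, past the click of the pawl and right down onto its stop, and keep holding it there: finish with your hand still pressing on the arm, because the pawl alone leaves the belt too tight. Leave the hammer, wire brush, steel bracket and spare wheel beside the machine where they lie.

Things in the scene. Friction and masses are not known exactly. Their poses are not given: they have to be found in the camera images.
- grinder: Bench belt grinder, belt off, bolted down: base plate 340 x 220 x 12 mm, grey frame plate 12 mm thick. Origin on the bench under the tension arm's pivot. Own +x = to its front (two 50 mm idler wheels, upright platen, work rest); own -x = rear, where the tension arm reaches; wheels stick out on its -y side, the round motor (top 190 mm above the bench) on its +y side. Never moves.
- pawl_pad (a point): Centre of the upper face of the pawl's thumb pad: steel plate 30 mm (along the grinder's x) x 36 x 6 mm, highest part above the arm pivot, open from above; at the start 336 mm above the bench, sloping 10 degrees. From up to fully down it goes 30 mm down and 16 mm in the grinder's -x direction (94 mm radius round the pawl's hinge, in front of it). Needs about 3 N at first.
- pawl (a joint): Ratchet pawl, rad: 0 = thrown up, clear of the arm's hub (start), grows as its pad is pressed. The spring detent pushes it back up below about 0.18 and snaps it down beyond; it then stays at about 0.34 with the arm up (nose on the tooth's ramp). 0.36 = fully down. Pushing the arm down, the tooth lifts it to about 0.29, then it clicks to 0.36 behind the tooth.
- tension_arm: The tension arm: flat steel bar 30 x 12 mm with a round hub that carries the ratchet tooth, the tracking wheel and the press bar. Origin at the centre of its hinge, 235 mm above the bench; the hinge line runs along the grinder's y.
- press_bar (a point): Centre of the tension arm's press bar, the place to push: level round bar, black rubber, 24 mm thick, 110 mm long along the grinder's y, on the rear end of the steel arm, open from above. It is 310 mm above the bench at the start, 222 mm with the arm on its stop; it goes round the pivot at 225 mm radius. The 70 mm tracking wheel sits on the arm 95 mm nearer the pivot.
- tension_angle (a joint): Tension arm, rad: 0 = sprung fully up (start; it rises 0.34 rad above level towards the rear), 0.40 = down on its stop. A gas strut pushes it up: about 4 N at the bar to start it, about 12 N at the stop. Once set, the pawl clicks behind the tooth at about 0.30; let go after that, the arm comes back only to about 0.285 and rests on the pawl.
- hammer: Hammer, 260 mm long, wooden handle, lying on the bench on the grinder's wheel side, to be left alone. Origin under its middle.
- wire_brush: Brush, 200 mm long, with wooden handle, lying on the bench behind the grinder, to be left alone. Origin under its middle.
- gusset: Welded steel angle bracket, 90 x 50 x 76 mm, standing on its longer leg in front of the grinder, to be left alone. Origin under the longer leg's centre.
- spare_wheel: Spare aluminium idler wheel, 70 mm in diameter, 50 mm high, standing on its flat side, to be left alone. Origin at the centre of its underside.

How it is judged:
On the way, in this order (a step that is already met when the one before it is completed fails the run):
1. the pawl is pressed down and its detent holds it, with the tension arm still up (value of joint pawl above 0.3 rad and value of joint tension_angle below 0.1 rad), for 0.2 s.
2. the tension arm is pushed past the click: the pawl has dropped in behind the tooth (value of joint each of tension_angle, pawl above 0.335 rad), for 0.1 s.
At the end, for the whole second after the job is handed in: The robot still presses on the tension arm (at least 3 N) and holds it still on its stop (joint above 0.375; the pawl alone would catch it at about 0.285), with the pawl in behind the tooth (joint above 0.335). The pawl was set first, while the arm was up (below 0.1) (value of joint tension_angle above 0.375 rad and value of joint pawl above 0.335 rad and velocity of joint tension_angle between -0.05 and 0.05 rad/s and contact force between any of the fingers, the arm and tension_arm above 3 N); the arm keeps its last pose, push and grip.
It fails at once if a thing lying beside the grinder is moved by more than 30 mm (distance of any of hammer, wire_brush, gusset, spare_wheel from where it was at the start of the episode above 0.03 m).
It also fails if it takes over 40 s, if anything falls off the work surface, if the arm or the gripper's body presses on something with over 40 N, if the wrist force passes 120 N, or if a joint passes its speed limit or range.

## Working session

There is one attempt and no reset: what is moved stays moved. The work goes in short steps, Python scripts to look and compute and a shell command to move; the robot and the scene stay as the last step left them, time stands still between calls to the robot, and variables do not carry over. Pictures are saved under pics/ and viewed, about 8 in all and at most 12, crops included, and the job is handed in when it is done.

```bash
mkdir -p pics
python3 - <<'E'
from station import ctrl
import cv2,numpy as np
o=ctrl.get_obs();print(o['t'],o['tool_pos'],o['tool_rot'],ctrl.grip_point_offset)
ims=[]
for c in("scene","side"):
    im=ctrl.get_image(c)[:,:,::-1].copy()
    for l in("grinder","pawl_pad","pawl","press_bar","tension_arm"):
        for d in ctrl.boxes_of(c,l)[:2]: print(c,l,round(d['conf'],2),np.round(d['rect']))
    cv2.imwrite(f"pics/{c}1.png",im)
    k=ctrl.calibration(c);print({a:np.round(b,3).tolist() for a,b in k.items()}, 'cam',-np.array(k['R']).T@k['t'])
E
```

```text
0.0 [ 0.26362495 -0.56599866  0.23008133] [-3.06535126e+00 -6.78693588e-01  4.12462940e-04] 0.0187
scene grinder 0.9 [204. 132. 196. 140.]
scene pawl_pad 0.83 [309. 160.  42.  34.]
scene pawl 0.87 [307. 154.  42.  40.]
scene press_bar 0.91 [199. 130. 132.  72.]
scene tension_arm 0.86 [201. 132. 126.  68.]
{'fx': 385.494, 'fy': 385.494, 'cx': 279.409, 'cy': 202.745, 'R': [[-0.131, 0.991, -0.005], [0.862, 0.112, -0.495], [-0.49, -0.069, -0.869]], 't': [-0.057, -0.416, 1.374]} cam [1.02402665 0.19770003 0.98803135]
side pawl_pad 0.96 [237. 178.  26.  67.]
side pawl 0.78 [237. 182.  29.  61.]
side press_bar 0.59 [239. 125.  69.  99.]
side tension_arm 0.97 [240. 122.  70. 106.]
{'fx': 452.956, 'fy': 452.956, 'cx': 268.371, 'cy': 203.723, 'R': [[-0.982, -0.188, -0.007], [-0.132, 0.716, -0.685], [0.134, -0.672, -0.728]], 't': [0.558, 0.128, 1.182]} cam [0.40689761 0.80744456 0.95179171]
```

View pics/scene1.png

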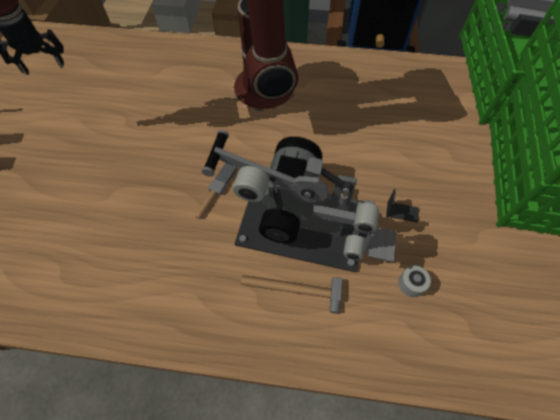

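View pics/side1.png

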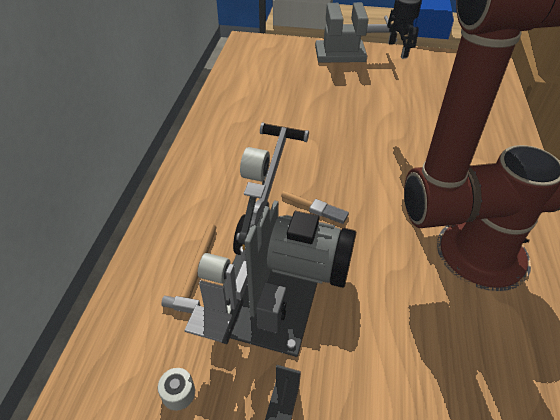

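```bash
cat > h.py <<'E'
from station import ctrl
import numpy as np
def ray(c,u,v,z):
    k=ctrl.calibration(c);R=np.array(k['R']);C=-R.T@k['t']
    d=R.T@np.array([(u-k['cx'])/k['fx'],(v-k['cy'])/k['fy'],1]);return C+d*(z-C[2])/d[2]
def proj(c,X):
    k=ctrl.calibration(c);p=np.array(k['R'])@X+k['t'];return np.round([k['fx']*p[0]/p[2]+k['cx'],k['fy']*p[1]/p[2]+k['cy']],1)
E
python3 - <<'E'
from h import *
import cv2
for c,a,b in(("scene",(224,135),(207,173)),("side",(263,128),(307,136))):
    print(c,ray(c,*a,.31),ray(c,*b,.31))
print('padside',ray('side',255,189,.336))
a=cv2.resize(cv2.imread('pics/scene1.png')[125:225,190:360],None,fx=4.5,fy=4.5,interpolation=2)[:, :765]
cv2.imwrite('pics/c1.png',a)
a=cv2.resize(cv2.imread('pics/side1.png')[110:260,190:330],None,fx=4,fy=4,interpolation=2)
cv2.imwrite('pics/c2.png',a)
E
```

```text
scene [ 0.48394838 -0.00266532  0.31      ] [ 0.58966178 -0.01767467  0.31      ]
side [ 0.58187119 -0.01820171  0.31      ] [ 0.47817837 -0.00713359  0.31      ]
padside [0.55244977 0.20570833 0.336     ]
```

View pics/c1.png

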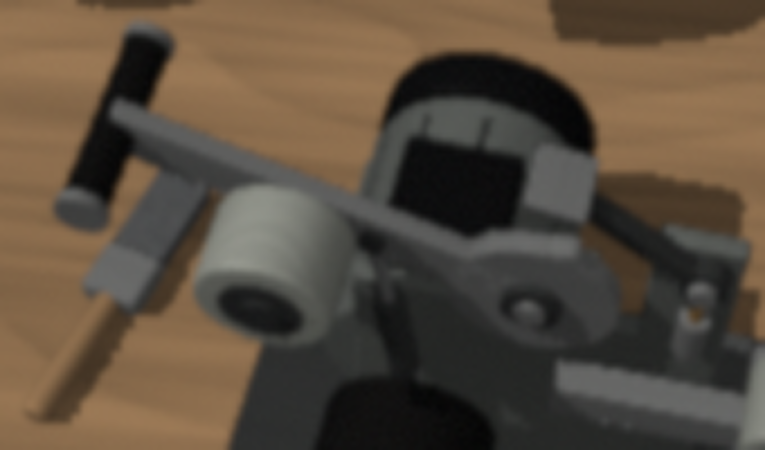

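View pics/c2.png

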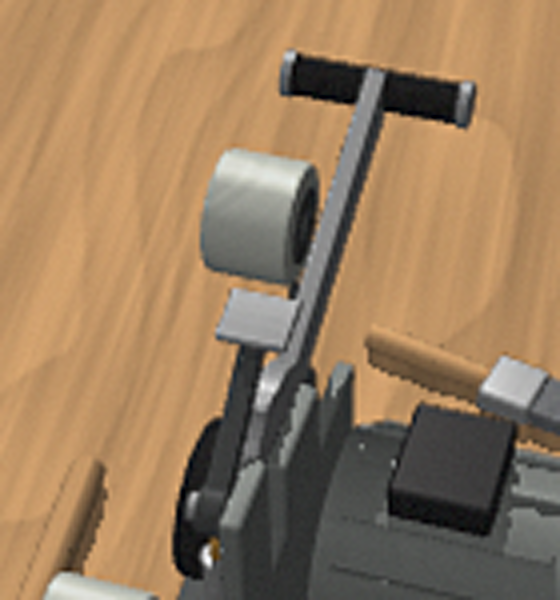

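Run:
```python
from h import *
from scipy.spatial.transform import Rotation as R
print('pad',ray('scene',314,166,.336),ray('side',254.5,189.5,.336))
# pad corner yaw (side crop corners)
cs=[(233,290),(302,300),(287,348),(217,338)]
print([np.round(ray('side',190+u/4,110+v/4,.336),3) for u,v in cs])
o=ctrl.get_obs();print(R.from_rotvec(o['tool_rot']).as_matrix().round(3))
for c in('scene','side'):
  for l in('pawl_pad','press_bar'):
    d=ctrl.outline_of(c,l)
    for e in d[:1]:
      ys,xs=np.nonzero(e['mask']);print(c,l,e['conf'],xs.mean(),ys.mean(),e['rect'])
```

```text
pad [0.56117657 0.20522069 0.336     ] [0.55311298 0.20721581 0.336     ]
[array([0.569, 0.191, 0.336]), array([0.535, 0.191, 0.336]), array([0.535, 0.224, 0.336]), array([0.57 , 0.224, 0.336])]
[[ 0.907  0.422  0.   ]
 [ 0.422 -0.907  0.   ]
 [ 0.    -0.    -1.   ]]
scene pawl_pad 0.57 327.3082851637765 173.89402697495183 [310.1, 159.2, 40.0, 34.9]
scene press_bar 0.79 260.4215322308471 175.6520418494769 [198.6, 130.3, 132.4, 70.3]
side pawl_pad 0.98 249.6871704745167 208.26537785588752 [234.2, 177.8, 30.9, 66.7]
side press_bar 0.6 266.7141548327989 162.61154374713698 [240.1, 123.6, 71.1, 102.9]
```

```bash
python3 -m creep '[[255,0,0,-40,0],[255,0,0,-80,0],[255,0,0,-120,0],[255,0,0,-160,0.05],[255,25,-25,-200,0.1],[255,50,-50,-220,0.2],[255,75,-75,-220,0.3],[255,100,-100,-220,0.4],[255,125,-125,-220,0.5],[255,150,-150,-220,0.567],[255,175,-175,-220,0.567],[255,200,-200,-220,0.567]]' 40
python3 - <<'E'
from h import *
from scipy.spatial.transform import Rotation as R
o=ctrl.get_obs();M=R.from_rotvec(o['tool_rot']).as_matrix();print(o['t'],o['tool_pos'],M.round(3),o['opening'],o['contact_force'])
print(M.T@(np.array([.556,.206,.37])-o['tool_pos']))
E
```

```text
t: 1.8
tool_pos: [0.3609, -0.2992, 0.4515]
tool_rot: [3.134, -0.207, 0.001]
contact_force: [0.3, -0.9, 0.5]
opening: 0.0002
1.8 [ 0.36086353 -0.29915853  0.45151526] [[ 0.991 -0.131  0.001]
 [-0.131 -0.991 -0.   ]
 [ 0.001  0.    -1.   ]] 0.0002298418085614803 [ 0.32634359 -0.89034838  0.4671486 ]
[ 0.12702086 -0.52644926  0.08139407]
```

```bash
python3 -m creep '[[255,10,-40,0,0],[255,20,-80,0,0],[255,30,-120,0,0],[255,40,-160,0,0],[255,50,-200,0,0],[255,60,-240,0,0],[255,70,-280,0,0],[255,80,-320,0,0],[255,90,-360,0,0],[255,100,-400,0,0],[255,110,-440,0,0],[255,120,-480,0,0]]' && python3 -m creep '[[255,7,-40,20,0],[255,7,-46,60,0],[255,7,-46,80,0],[255,7,-46,80,0],[255,7,-46,80,0]]'
python3 - <<'E'
from h import *
import cv2
from scipy.spatial.transform import Rotation as R
o=ctrl.get_obs();M=R.from_rotvec(o['tool_rot']).as_matrix();print(o['t'],o['tool_pos'],o['contact_force'])
print(M.T@(np.array([.556,.206,.336])-o['tool_pos']))
a=cv2.resize(ctrl.get_image('side')[110:260,190:330,::-1],None,fx=3.5,fy=3.5)
b=cv2.resize(ctrl.get_image('scene')[120:220,250:350,::-1],None,fx=3,fy=5.25)
cv2.imwrite('pics/m2.png',np.hstack([a,b])[:, :800])
E
```

```text
t: 2.8
tool_pos: [0.5427, 0.1616, 0.4516]
tool_rot: [-3.135, 0.205, -0.001]
contact_force: [-0.3, -0.9, 0.7]
opening: 0.0001
t: 3.22
tool_pos: [0.5549, 0.204, 0.37]
tool_rot: [3.134, -0.205, -0.005]
contact_force: [0.3, 0.7, 1.5]
opening: -0.0006
3.2167 [0.55488761 0.20400906 0.36995957] [0.33876396 0.66530332 1.4742555 ]
[ 0.00094268 -0.00216026  0.03395436]
```

View pics/m2.png

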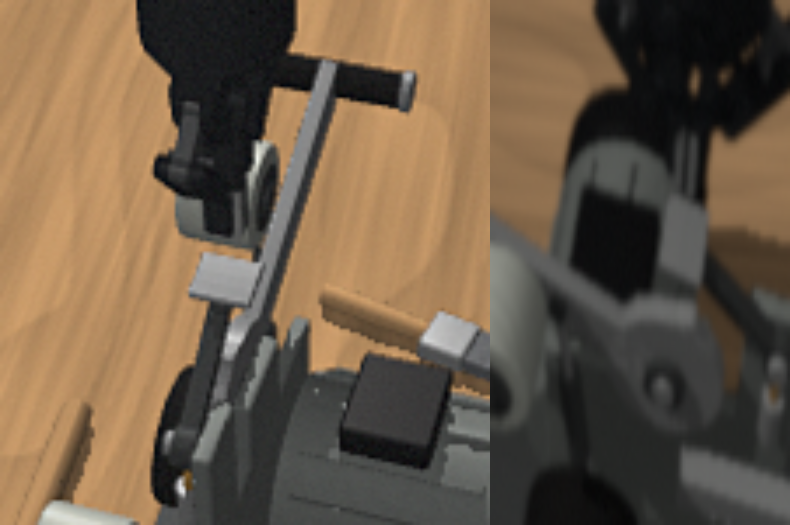

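```bash
python3 -m creep '[[255,0,-2,25,0],[255,0,-2,34,0],[255,0,0,38,0],[255,0,2,42,0],[255,0,5,47,0],[255,0,8,52,0],[255,0,11,57,0],[255,0,13,61,0],[255,0,14,63,0],[255,0,14,63,0]]'
python3 - <<'E'
from h import *
import cv2
o=ctrl.get_obs();print(o['t'],o['tool_pos'],o['contact_force'])
a=cv2.resize(ctrl.get_image('side')[110:260,190:330,::-1],None,fx=3.5,fy=3.5)
b=cv2.resize(ctrl.get_image('scene')[120:220,250:350,::-1],None,fx=3,fy=5.25)
cv2.imwrite('pics/m3.png',np.hstack([a,b])[:, :800])
E
```

```text
t: 4.15
tool_pos: [0.5535, 0.1902, 0.3083]
tool_rot: [-3.134, 0.206, 0.0]
contact_force: [-0.5, 0.2, 0.6]
opening: 0.0003
4.15 [0.55351278 0.1901746  0.30834965] [-0.51757261  0.17590689  0.58231984]
```

View pics/m3.png

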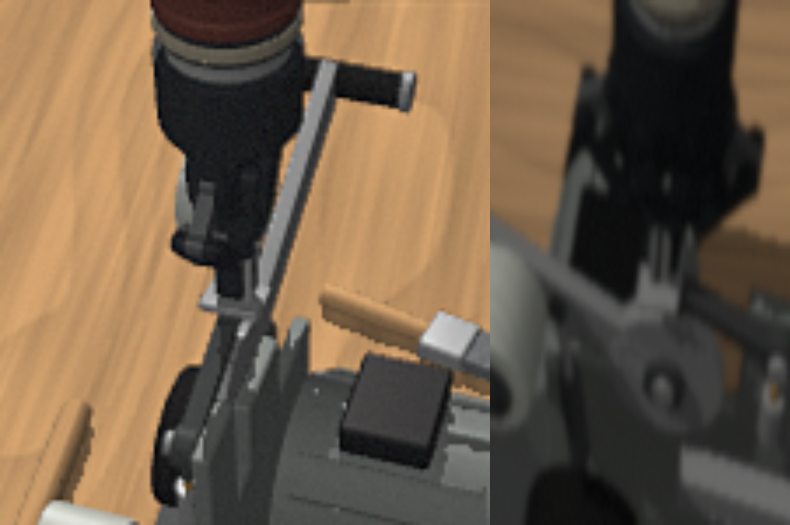

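```bash
python3 -m creep '[[255,0,0,-40,0],[255,0,0,-80,0],[255,0,10,-95,0],[255,2,50,-95,0],[255,4,90,-95,0],[255,5,130,-95,0],[255,6,170,-95,0],[255,6,202,-80,0],[255,6,202,-50,0],[255,6,202,-50,0]]'
python3 - <<'E'
from h import *
import cv2
o=ctrl.get_obs();print(o['t'],o['tool_pos'],o['contact_force'])
a=cv2.resize(ctrl.get_image('side')[110:260,190:330,::-1],None,fx=3.5,fy=3.5)
b=cv2.resize(ctrl.get_image('scene')[120:220,190:350,::-1],None,fx=2,fy=2)
print(ctrl.boxes_of('side','pawl_pad')[:1],ctrl.boxes_of('scene','pawl_pad')[:1])
a=np.hstack([a,np.zeros((525,320-10,3),np.uint8)]);a[:200,490:]=b[:,:310]
cv2.imwrite('pics/m4.png',a)
E
```

```text
t: 5.08
tool_pos: [0.531, -0.0125, 0.352]
tool_rot: [-3.134, 0.211, 0.015]
contact_force: [-0.3, 1.1, -1.4]
opening: 0.0001
5.0833 [ 0.53099841 -0.01245515  0.35204588] [-0.34156429  1.10017821 -1.41715751]
[{'rect': [237.9, 185.1, 29.5, 62.7], 'conf': 0.83}] [{'rect': [298.1, 165.7, 54.3, 30.0], 'conf': 0.81}]
```

View pics/m4.png

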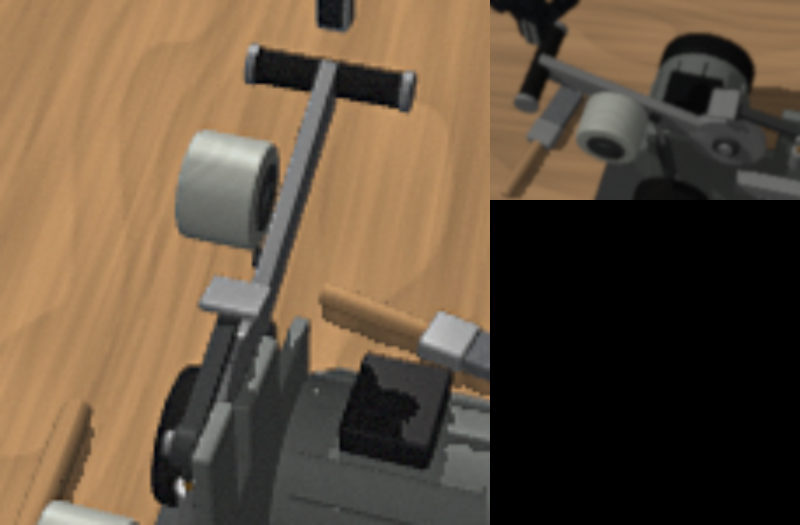

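```bash
python3 -m creep '[[255,0,0,25,0],[255,0,1,33,0],[255,0,3,41,0],[255,0,5,49,0],[255,0,6,57,0],[255,0,8,65,0],[255,0,9,73,0],[255,0,10,81,0],[255,0,11,89,0],[255,0,12,97,0],[255,0,12,105,0],[255,0,12,110,0]]'; python3 -c "
from h import *
print(proj('side',np.array([.554,.190,.306])),proj('side',np.array([.556,.206,.336])))"
```

```text
t: 6.28
tool_pos: [0.533, -0.0247, 0.2515]
tool_rot: [3.13, -0.206, 0.008]
contact_force: [-1.3, -5.9, 9.3]
opening: -0.0
[256.3 194.1] [253.2 188.9]
```

```bash
python3 -m creep '[[255,0,0,5,0],[255,0,0,10,0],[255,0,0,15,0],[255,0,0,15,0],[255,0,0,15,0],[255,0,0,15,0]]'
python3 - <<'E'
from h import *
import cv2
o=ctrl.get_obs();print(o['t'],o['tool_pos'],o['contact_force'],np.abs(o['dq']).max())
a=cv2.resize(ctrl.get_image('side')[90:260,190:330,::-1],None,fx=3,fy=3)
b=cv2.resize(ctrl.get_image('scene')[120:220,190:320,::-1],None,fx=2.9,fy=5.1)
cv2.imwrite('pics/m5.png',np.hstack([a,b])[:, :800])
E
```

```text
t: 6.78
tool_pos: [0.533, -0.0251, 0.2378]
tool_rot: [3.129, -0.206, 0.008]
contact_force: [-4.7, -7.1, 9.4]
opening: -0.0001
6.7833 [ 0.53302776 -0.02508386  0.23781814] [-4.68046154 -7.11112162  9.35950835] 0.0020427091913391535
```

View pics/m5.png

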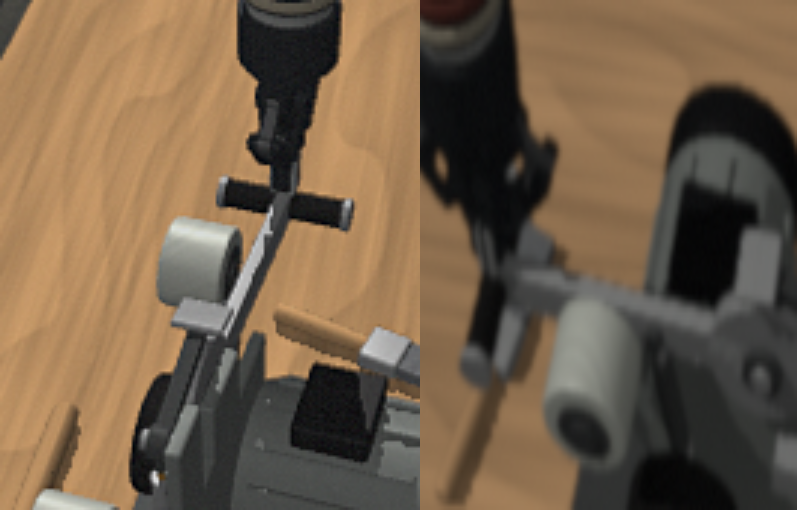

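```bash
python3 -m creep '[[255,0,-2,1,0],[255,0,-4,2,0],[255,0,-6,3,0],[255,0,-7,5,0],[255,0,-7,8,0],[255,0,-7,8,0],[255,0,-7,8,0],[255,0,-7,8,0]]'
```

```text
t: 7.55
tool_pos: [0.5349, -0.0207, 0.2366]
tool_rot: [3.123, -0.207, 0.015]
contact_force: [-13.7, -12.9, 31.5]
opening: -0.0003
```

```bash
python3 -m creep '[[255,0,0,-1,0],[255,0,0,-2,0],[255,0,0,-2,0],[255,0,0,-2,0],[255,0,0,-2,0]]'
python3 - <<'E'
from h import *
import cv2
o=ctrl.get_obs();print(o['t'],o['tool_pos'],o['contact_force'],np.abs(o['dq']).max())
im=ctrl.get_image('side')[:,:,::-1]
a=cv2.resize(im[90:260,190:330],None,fx=3,fy=3,interpolation=2)
b=cv2.resize(ctrl.get_image('scene')[120:220,190:320,::-1],None,fx=2.9,fy=5.1,interpolation=2)
cv2.imwrite('pics/m6.png',np.hstack([a,b])[:, :800])
# expected bar ends at stop / at pawl rest, crop coords
gx=np.array([.131,.991,0]);gy=np.array([-.991,.131,0]);c0=np.array([.533,-.011,0]);P=c0+gx*.225*np.cos(.34)+[0,0,.235]
for th in(.285,.34,.375,.40):
  f=.34-th;B=P-gx*.225*np.cos(f)+[0,0,.225*np.sin(f)]
  print(th,B.round(3),[(proj('side',B+s*.055*gy)-[190,90])*3 for s in(-1,1)],[(proj('scene',B+s*.055*gy)-[190,120])*[2.9,5.1]+[420,0] for s in(-1,1)])
E
```

```text
t: 7.97
tool_pos: [0.5348, -0.0207, 0.2367]
tool_rot: [3.123, -0.207, 0.014]
contact_force: [-9.9, -14.3, 25.4]
opening: 0.0001
7.9667 [ 0.53479562 -0.02070432  0.23665173] [ -9.86181078 -14.2675125   25.40781852] 0.0007344408839714201
0.285 [ 0.531 -0.023  0.247] [array([218.4, 166.5]), array([349.8, 193.8])] [array([467.56, 339.15]), array([513.96, 147.9 ])]
0.34 [ 0.531 -0.024  0.235] [array([218.7, 178.2]), array([348.9, 205.5])] [array([469.88, 353.94]), array([515.7 , 163.71])]
0.375 [ 0.531 -0.024  0.227] [array([218.7, 185.7]), array([348.6, 213. ])] [array([471.62, 363.12]), array([517.15, 173.91])]
0.4 [ 0.531 -0.023  0.222] [array([218.7, 191.1]), array([348. , 218.4])] [array([473.07, 369.24]), array([518.31, 181.05])]
```

View pics/m6.png

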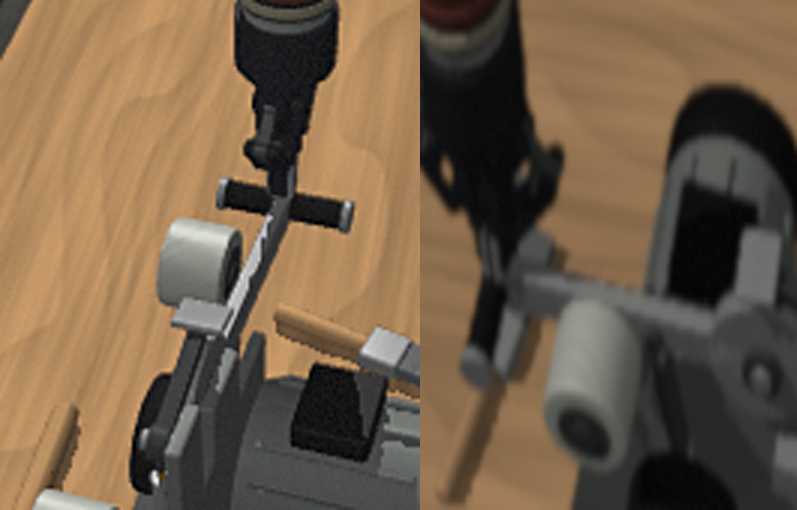

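```bash
python3 -c "
from station import ctrl
ctrl.finish_job();o=ctrl.get_obs();print(o['t'],o['tool_pos'],o['contact_force'])"
```

```text
the job is handed in; nothing more can be done
the job is handed in; nothing more can be done
```

I set the pawl first, then pushed the tension arm down onto its stop. I handed the job in at about t = 8 s with the closed fingers still pressing on the bar.

- **Pawl:** With the fingers lifted off, the pad stayed down. In the side picture it lay within about 1 px of its predicted pressed-down position, and the tension arm was still up.
- **Tension arm:** The bar ends matched a joint angle of about 0.40 rad to within 2 px in the side and scene cameras. Backing the command off 2 mm cut the push from about 31 N to 25 N without moving the tool. That means it sits on the solid stop. The vertical push at the end was about 25 N, with the tool at rest.
- **Pawl behind the tooth:** The pad still looked fully down in the last picture. I judged this by eye, since the joint values can't be read directly.
- **Side force:** About 10 to 14 N of sideways force remained on the tool at the end. During the push the tip was pressing a little too far back on the bar, so I moved it 7 mm forward before the final press.
- **Hammer, brush, bracket and spare wheel:** The hand never went near them. I didn't measure their positions again at the end.

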